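# Draw stray sherds out from under a bench riser with a drag scoop

## Robot

A 6-joint arm with a two-finger parallel gripper is mounted at the origin on the work surface; the furniture and walls round the work are solid. World frame = base frame: x ahead of the robot, y to its left, z up, the work surface at z = 0. Lengths are in mm, angles in rad, forces in N, time in s.
With the tool pointing down it reaches from about 350 to 775 mm from the base axis. Payload 7.3 kg.
Tool frame: the origin (TCP) lies at the very end of the fingers, on their centre line; the grasp point (between the pads) lies 19 mm behind it (bot.tcp_to_grasp is the distance from the TCP to the grasp point, in mm); z points along the fingers, y is the direction in which the jaws open and shut (so a half turn about z gives the same grasp; the last joint's range is limited). The gripper opens to 92 mm and grips with 3 to 60 N. Pads are 19 mm wide; open, the fingers measure 130 mm over their backs; the gripper's body (75 mm by 190 mm) begins 47 mm behind the grasp point.
Start: joints at [1.133, 0.342, 1.524, -0, 1.275, -0.146], TCP at [151.016, 502.834, 199.641] pointing down, gripper open.
Joint ranges: [-2.53, 2.53], [-0.77, 2.02], [0.04, 2.7], [-1, 4.14], [0.28, 2.66], [-3.11, 3.11]. Speed limits (rad/s): [2.57, 2.57, 3.14, 3.14, 3.14, 3.14].

## Interface

Orientations are given as [roll, pitch, yaw] about the fixed x, y, z axes, in that order (R = Rz(yaw) Ry(pitch) Rx(roll)).
In Python, from plant import bot gives the robot as it stands. The module is installed in compiled form; this text tells all that it offers.
- The arm moves only by the tool carry_out, never from a script. Its argument "motion" is a list of rows, each a list of 5 numbers: the closure, from 0 (fully open) to 1 (shut), then the shift along the tool's x, y, z in mm, then the turn about the tool's z in degrees. In form: [[claw, dx, dy, dz, spin], ...]. A call has 1 to 10 rows; each row is the pose to reach, as a shift and turn from the pose measured when the call began, along the tool's axes at that moment; what a row does not reach only later rows make up. A row lasts 1/8 s, in which the tool goes at most 62.5 mm and 10.7 degrees, less where a joint would pass 70% of its speed; a pose out of reach is approached as far as the arm can. A call with a gripper value outside its range is refused whole. The fingers move at their own pace and stop on an object; the grip force is fixed at half the most. Time passes only in rows, so rows that repeat a pose let the fingers close. It gives the time, the measured TCP pose, the force and the opening at its end, in the units of the state.
- bot.get_obs(): the state, without advancing time (a new reading comes with each control period).
- bot.capture(name): name is "side" or "top" or "wrist"; returns a dict with "color" (480x640x3 uint8, red, green, blue), "depth" (480x640 float32, mm along the optical axis (not along the pixel's ray), 0 where there is no reading), "K" (3x3 intrinsics, pixels), "k1" (the pictures are not rectified: a ray, as slopes to the right and down, at radius r is drawn at 1 + k1 r^2 times it, then the intrinsics apply), "camera_from_world" (4x4, takes a point from world to camera coordinates). Camera axes: x right, y down, z forward; pixel columns grow to the right and rows downward; lengths in mm; the calibration is good to about 2 mm. A picture is of the moment at which its call begins.
- bot.close_job(): hands the job in, once; it reports no verdict.
The state is a dict: "time": time; "joint_positions": joint angles; "dq": joint speeds; "tau": joint torques, N m; "tool_pos": TCP position; "tcp_rot": TCP orientation; "contact_force": force on the tool from outside, world axes, zero at the start; "moment": the same for the moment, N m; "grip_width": finger opening in mm.
Only numpy, scipy, OpenCV 4.12 (cv2) and the standard library are available. Lean on these libraries where they do the work, as an engineer would, in place of code of your own. Each camera call takes 0.05 s, during which the arm holds its last target.

## Task

Two pottery sherds have slipped under the low clear riser. Take the long-handled drag scoop by its orange grip, reach its pan in under the riser and over the sherds, set it down behind them and draw both out onto the open table just in front of the riser, then let go with the scoop standing flat on the table. Do not knock the riser with the scoop or the robot, press down on the sherds or touch them with the fingers, or disturb the vials standing on the riser.

Things in the scene. Friction and masses are not known exactly. Their poses are not given: they have to be found in the camera images.
- riser_front (a point): Middle of the front edge of the fixed bench riser, at table level. Clear plate (blue front edge) on grey side and back panels, open only at the front. x: level, from the front into the riser; y: left, facing in; z: up. Plate x 0 to 140 mm, y -120 to 120 mm; underside 85, top 93 mm above the table. 200 mm are free between side panels; back panel's inner face at x = 130 mm.
- scoop_grip (a point): Centre of the orange grip block (56 long x 24 wide x 48 mm high) of the loose drag scoop (250 g, balanced at the grip), 48 mm above its underside. x: along the handle from grip to pan; z: up. Handle bar 14 mm wide, x -99 to 158 mm, its top 34 mm above the underside, the highest part ahead of the grip; black foot, 24 mm across, at x = -90 mm.
- scoop_blade (a point): On the scoop: lower edge, middle, of the inner face of the pan's far blade, 155 mm ahead of the grip centre (scoop's x), 48 mm below it. The aluminium pan is 24 mm high, open below and towards the grip: blade 4 mm thick, side walls reaching 58 mm back from it, 118 mm apart inside, 126 mm outside. Raised by 15 to 50 mm it passes over the sherds and under the riser's plate.
- sherd_2_mid (a point): Centre of a loose brown pottery sherd, 28 x 29 x 12 mm, lying flat on the table under the riser.
- sherd_3_mid (a point): Centre of the other loose brown pottery sherd under the riser, 32 x 30 x 14 mm, lying flat beside the first.
- case_mid (a point): Bystander: middle, at table level, of the fixed dark instrument case (about 260 mm along x, 190 mm along y, base 36 mm high) between the scoop and the riser. Its lid stands open along its left (+y) side, its top 210 mm above the table: carry the scoop over or round it.
- vial_0_mid (a point): Bystander: centre of a capped glass vial, 23 mm across, 51 mm high, standing loose on the riser's plate towards the back.
- vial_1_mid (a point): Bystander: centre of another such vial, 23 mm across, 51 mm high, standing loose on the riser's plate towards the back.

How it is judged:
By the outcome, as a careful person would: the job done as asked, in the order asked, and still so for the second after the job is handed in, with the robot touching nothing.
It also fails if it takes over 48 s, if anything falls off the work surface, if the arm or the gripper's body presses on something with over 40 N, if the wrist force passes 120 N, or if a joint passes its speed limit or range.

## Working session

There is one attempt and no reset: what is moved stays moved. The work goes in short steps, Python scripts to look and compute and a tool call to move; the robot and the scene stay as the last step left them, time stands still between calls to the robot, and variables do not carry over. Pictures are saved under pics/ and viewed, and the job is handed in when it is done.

Besides the shell and the picture viewer there is one more tool, called after "Request:" in YAML: its name, and indented under it one key for each argument. carry_out: Moves the arm, as the interface text tells. Its arguments: {"type":"object","properties":{"motion":{"type":"array","items":{"type":"array","items":{"type":"number"}}}},"required":["motion"]}

```bash
mkdir -p pics; cat > h.py <<'E'
import numpy as np, cv2
from plant import bot
def cap(n,tag):
    c=bot.capture(n); cv2.imwrite(f'pics/{tag}.png',c['color'][:,:,::-1]); np.savez(f'pics/{tag}.npz',**c); return c
def load(tag): return dict(np.load(f'pics/{tag}.npz'))
def ray(c,u,v):
    K=c['K'];xd=(u-K[0,2])/K[0,0];yd=(v-K[1,2])/K[1,1];k=float(c['k1'])
    x,y=xd,yd
    for _ in range(20):
        s=1+k*(x*x+y*y);x,y=xd/s,yd/s
    T=c['camera_from_world'];R=T[:3,:3];o=-R.T@T[:3,3]
    return o,R.T@np.array([x,y,1.])
def onz(c,u,v,z):
    o,d=ray(c,u,v);return o+d*(z-o[2])/d[2]
def proj(c,p):
    T=c['camera_from_world'];q=T[:3,:3]@np.array(p,float)+T[:3,3];x,y=q[:2]/q[2];s=1+float(c['k1'])*(x*x+y*y)
    return np.array([c['K'][0,0]*x*s+c['K'][0,2],c['K'][1,1]*y*s+c['K'][1,2]])
def pt(c,u,v):
    o,d=ray(c,u,v);return o+d*c['depth'][int(round(v)),int(round(u))]
E
python3 - <<'E'
from h import *
for n in('side','top','wrist'):
    c=cap(n,n+'0');T=c['camera_from_world'];print(n,c['K'][0,0],c['k1'],-T[:3,:3].T@T[:3,3],T[2,:3])
o=bot.get_obs();print(o, bot.tcp_to_grasp)
E
```

```text
side 493.85146993657634 -0.051915265898486045 [155.52907833 981.50118587 928.89168731] [ 0.30851757 -0.68292046 -0.66214542]
top 560.8468718501242 -0.09945688740550518 [ 433.09810655  121.87721021 1195.34622411] [ 0.11228455  0.03022064 -0.99321644]
wrist 407.18360979355487 -0.07853598172928433 [ 72.12245795 524.94408721 383.80920919] [ 0.28879153 -0.08848588 -0.95329413]
{'time': 0.15, 'joint_positions': array([ 1.13300801e+00,  3.42581225e-01,  1.52478570e+00,  2.23334499e-05,
        1.27540226e+00, -1.46022594e-01]), 'dq': array([-0.00116573, -0.00341504, -0.00295193, -0.00117394,  0.00084923,
        0.00139996]), 'tau': array([ 1.13207851e-03, -4.31475449e+01, -2.44349849e+01,  7.18455599e-02,
        5.37371915e-02, -8.58780140e-05]), 'tool_pos': array([150.8539423 , 502.51407279, 199.09915619]), 'tcp_rot': array([-3.14043176e+00, -1.92320538e-04,  2.84982031e+00]), 'contact_force': array([ 0.6673038 ,  1.04652005, -0.13930374]), 'moment': array([-0.03782357,  0.04345741, -0.04668375]), 'grip_width': 91.79480509714853} 18.8
```

View pics/top0.png

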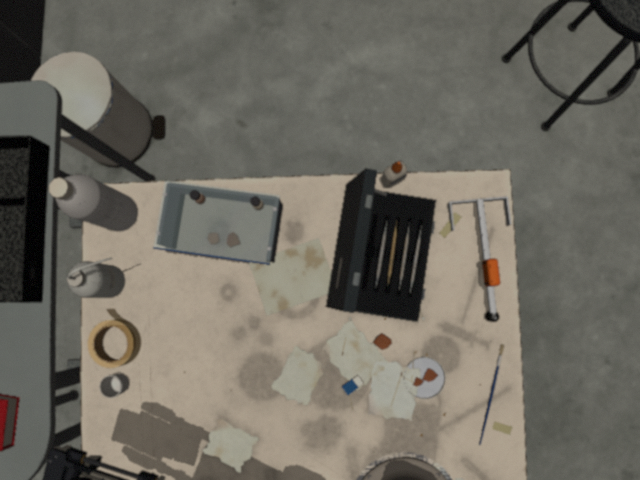

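View pics/side0.png

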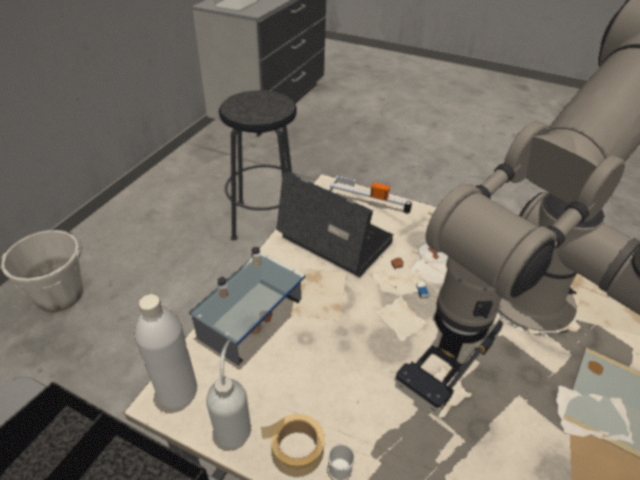

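View pics/wrist0.png

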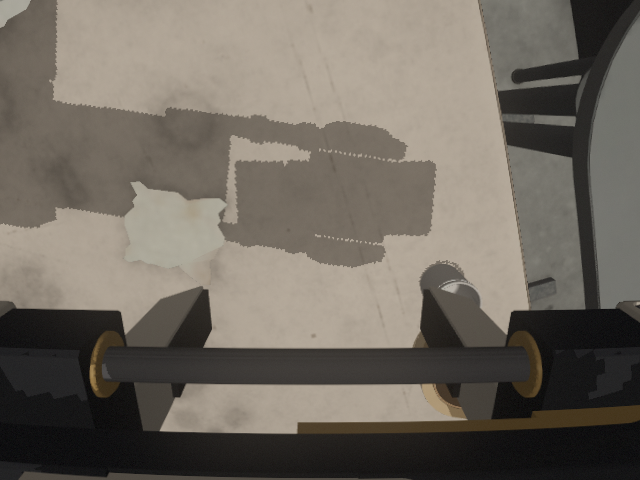

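```bash
python3 - <<'E'
from h import *
c=load('top0');im=c['color'][:,:,::-1]
a=cv2.resize(im[170:280,145:295],None,fx=5,fy=5,interpolation=cv2.INTER_CUBIC);cv2.imwrite('pics/cr1.png',a)
b=cv2.resize(im[185:335,400:540],None,fx=4,fy=4,interpolation=cv2.INTER_CUBIC);cv2.imwrite('pics/cr2.png',b)
for uv in [(434,200),(330,305),(155,250),(277,262),(165,183),(280,192)]:print(uv,onz(c,*uv,0 if uv[0]>300 else 93).round(1),pt(c,*uv).round(1))
hsv=cv2.cvtColor(c['color'],cv2.COLOR_RGB2HSV)
m=((hsv[...,0]<14)&(hsv[...,1]>200)&(hsv[...,2]>120)).astype(np.uint8)
n,l,s,ce=cv2.connectedComponentsWithStats(m)
for i in range(1,n):
    if s[i,4]>20:print(s[i],ce[i],onz(c,*ce[i],48).round(1))
E
```

```text
(434, 200) [644.7 -88.5   0. ] [640.7 -84.5  22.5]
(330, 305) [426.4 142.6   0. ] [427.  141.   93.1]
(155, 250) [545.6 489.7  93. ] [5.551e+02 5.206e+02 3.000e-01]
(277, 262) [514.3 243.2  93. ] [521.  253.1   2.9]
(165, 183) [682.2 469.8  93. ] [682.4 470.   92.3]
(280, 192) [654.7 234.5  93. ] [673.  243.8   2.1]
[488 260  11  25 206] [492.65533981 271.7961165 ] [ 483.7 -192.9   48. ]
```

View pics/cr1.png

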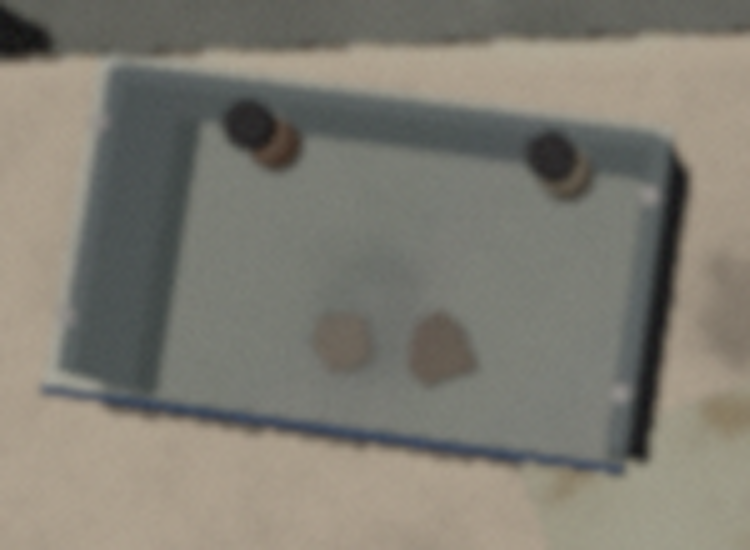

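View pics/cr2.png

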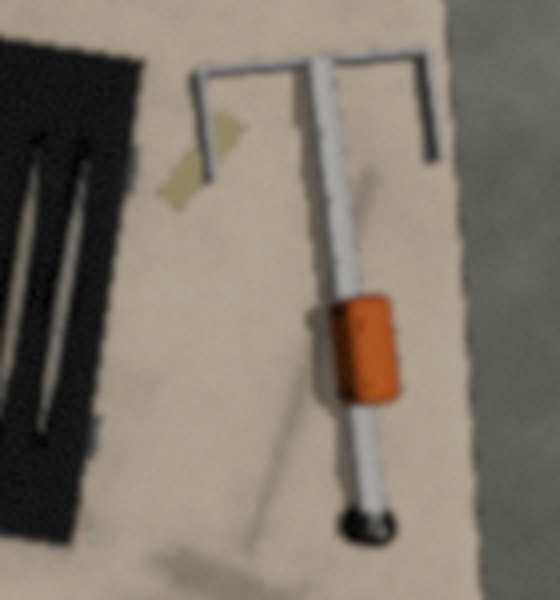

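```bash
python3 - <<'E'
from h import *
c=load('top0');s=load('side0')
hsv=cv2.cvtColor(c['color'],cv2.COLOR_RGB2HSV)
# blue edge
m=((hsv[...,0]>100)&(hsv[...,0]<125)&(hsv[...,1]>100)).astype(np.uint8); m[:, :140]=0;m[:,300:]=0
m[:230]=0;m[280:]=0
v,u=np.nonzero(m);print(len(u),u.min(),u.max())
P=np.array([onz(c,a,b,89) for a,b in zip(u,v)])
vx,vy,x0,y0=cv2.fitLine(P[:,:2].astype(np.float32),cv2.DIST_HUBER,0,.01,.01).ravel()
d=np.array([vx,vy]);d*=np.sign(d[1]);t=(P[:,:2]-[x0,y0])@d
print('ends',t.min(),t.max(),np.array([x0,y0])+d*(t.min()+t.max())/2,'dir',d,'yaw',np.degrees(np.arctan2(-d[0],d[1])))
q=lambda x,y,x0,y0,f:((x+.5)/f-.5+x0,(y+.5)/f-.5+y0)
for a in [(342,342),(442,350)]:print('sherd',onz(c,*q(*a,145,170,5),10).round(1))
for a in [(250,125),(552,156)]:print('vialtop',onz(c,*q(*a,145,170,5),144).round(1))
A=onz(c,*q(317,62,400,185,4),34);
print('pan end top center?',A)
for a,z in [((367,512),34),((200,72),24),((428,48),24),((212,180),24),((434,160),24),((366,349),48),((322,75),34),((343,290),34),((360,410),34)]:print(a,onz(c,*q(*a,400,185,4),z).round(1))
im=s['color'][:,:,::-1]
cv2.imwrite('pics/s1.png',cv2.resize(im[230:365,180:315],None,fx=4.4,fy=4.4,interpolation=cv2.INTER_CUBIC))
cv2.imwrite('pics/s2.png',cv2.resize(im[165:275,270:420],None,fx=5,fy=5,interpolation=cv2.INTER_CUBIC))
E
```

```text
Traceback (most recent call last):
ValueError: zero-size array to reduction operation minimum which has no identity
```

```bash
python3 - <<'E'
from h import *
c=load('top0');s=load('side0')
col=c['color'].astype(int)
print(col[244:258,190])
m=(col[...,2]-col[...,0]>25).astype(np.uint8); m[:, :140]=0;m[:,300:]=0
m[:240]=0;m[280:]=0
v,u=np.nonzero(m);print(len(u),u.min(),u.max())
P=np.array([onz(c,a,b,89) for a,b in zip(u,v)])
vx,vy,x0,y0=cv2.fitLine(P[:,:2].astype(np.float32),cv2.DIST_HUBER,0,.01,.01).ravel()
d=np.array([vx,vy]);d*=np.sign(d[1]);t=(P[:,:2]-[x0,y0])@d
print('ends',t.min(),t.max(),np.array([x0,y0])+d*(t.min()+t.max())/2,'dir',d,'yaw',np.degrees(np.arctan2(-d[0],d[1])))
q=lambda x,y,x0,y0,f:((x+.5)/f-.5+x0,(y+.5)/f-.5+y0)
for a in [(342,342),(442,350)]:print('sherd',onz(c,*q(*a,145,170,5),10).round(1))
for a in [(250,125),(552,156)]:print('vialtop',onz(c,*q(*a,145,170,5),144).round(1))
A=onz(c,*q(317,62,400,185,4),34);
print('pan end top center?',A)
for a,z in [((367,512),34),((200,72),24),((428,48),24),((212,180),24),((434,160),24),((366,349),48),((322,75),34),((343,290),34),((360,410),34)]:print(a,onz(c,*q(*a,400,185,4),z).round(1))
im=s['color'][:,:,::-1]
cv2.imwrite('pics/s1.png',cv2.resize(im[230:365,180:315],None,fx=4.4,fy=4.4,interpolation=cv2.INTER_CUBIC))
cv2.imwrite('pics/s2.png',cv2.resize(im[165:275,270:420],None,fx=5,fy=5,interpolation=cv2.INTER_CUBIC))
E
```

```text
[[118 121 114]
 [121 122 115]
 [121 123 115]
 [119 122 114]
 [121 123 114]
 [120 122 115]
 [118 121 115]
 [108 112 110]
 [ 81  89  97]
 [ 64  72  81]
 [ 85  82  78]
 [119 110  98]
 [152 140 125]
 [168 156 139]]
9 185 229
ends -37.4089791361555 53.168985931902554 [532.73272605 384.39848816] dir [0.16409762 0.9864441 ] yaw -9.444818
sherd [576.2 389.6  10. ]
sherd [571.3 346.2  10. ]
vialtop [645.5 395.  144. ]
vialtop [629.1 277.6 144. ]
pan end top center? [ 635.47372305 -176.96985878   34.        ]
(367, 512) [ 400.5 -189.4   34. ]
(200, 72) [ 633.8 -117.    24. ]
(428, 48) [ 643.  -239.4   24. ]
(212, 180) [ 576.1 -120.2   24. ]
(434, 160) [ 583.  -238.5   24. ]
(366, 349) [ 483.7 -189.7   48. ]
(322, 75) [ 628.5 -179.2   34. ]
(343, 290) [ 515.3 -183.3   34. ]
(360, 410) [ 452.9 -188.6   34. ]
```

View pics/s1.png

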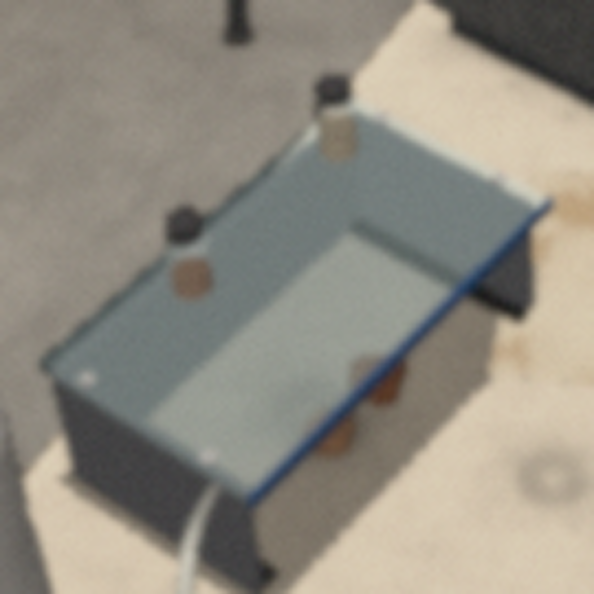

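View pics/s2.png

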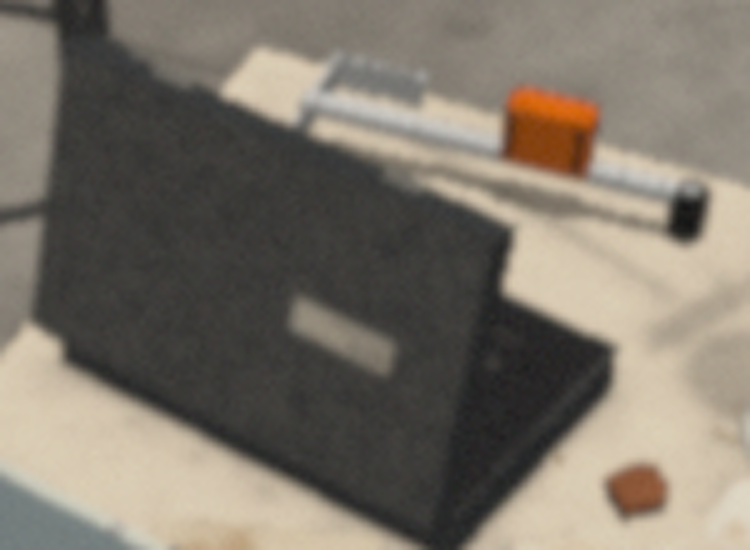

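```bash
cat >> h.py <<'E'
def plan(wps,yaw=None,pose=None):
    """wps: list of world (x,y,z[,yawdeg]) -> print tool rows"""
    o=bot.get_obs(); p=o['tool_pos'] if pose is None else pose[0]; r,pi,y=o['tcp_rot']
    from scipy.spatial.transform import Rotation as Ro
    R=Ro.from_euler('xyz',[r,pi,y]).as_matrix()
    print('at',p.round(1),'yaw',round(np.degrees(y),2),'tilt',round(np.degrees(np.arccos(-R[2,2])),2),'t',o['time'],'F',o['contact_force'].round(1),'w',round(o['grip_width'],1))
    for w in wps:
        s=R.T@(np.array(w[:3])-p)
        sp=0 if len(w)<4 else -((w[3]-np.degrees(y)+180)%360-180)
        print(w,'->',s.round(1),'spin',round(sp,1))
E
python3 - <<'E'
from h import *
plan([(210,460,260),(270,420,300),(310,370,300),(340,310,300),(370,250,300),(390,190,300),(410,130,300),(430,70,300),(440,10,300),(450,-50,300,183.5)])
c=load('top0');g=c['color'].astype(int).sum(2)
P=[]
for u in range(158,268):
    v0=248+(u-154)*(263.8-248)/115; a=int(v0)-4
    col=g[a:a+9,u]; i=np.argmin(col[1:-1])+1; l,m,h=col[i-1:i+2]; sub=(l-h)/(2*(l-2*m+h)) if l-2*m+h else 0
    P.append(onz(c,u,a+i+sub,89)[:2])
P=np.array(P,np.float32);vx,vy,x0,y0=cv2.fitLine(P,cv2.DIST_HUBER,0,.01,.01).ravel();d=np.array([vx,vy])*np.sign(vy)
print('yaw',np.degrees(np.arctan2(-d[0],d[1])),'resid',np.abs((P-[x0,y0])@[-d[1],d[0]]).mean())
q=lambda x,y,x0,y0,f:((x+.5)/f-.5+x0,(y+.5)/f-.5+y0)
e=[onz(c,*q(*a,145,170,5),89)[:2] for a in [(43,390),(623,469)]]
print(e,np.linalg.norm(e[0]-e[1]),(e[0]+e[1])/2)
t=[(np.array(x)-[x0,y0])@d for x in e];print('mid',np.array([x0,y0])+d*sum(t)/2)
s=load('side0')
for a in [(249,497),(550,204)]:
    print('side',onz(s,*q(*a,180,230,4.4),89).round(1))
for a in [(330,432),(380,382)]:print('side sherd',onz(s,*q(*a,180,230,4.4),7).round(1))
E
```

```text
at [150.9 502.5 199.1] yaw 163.28 tilt 0.07 t 0.15 F [ 0.7  1.  -0.1] w 91.8
(210, 460, 260) -> [-68.9 -23.8 -60.9] spin 0
(270, 420, 300) -> [-137.8  -44.9 -100.9] spin 0
(310, 370, 300) -> [-190.5  -81.3 -100.8] spin 0
(340, 310, 300) -> [-236.5 -130.1 -100.8] spin 0
(370, 250, 300) -> [-282.5 -178.9 -100.7] spin 0
(390, 190, 300) -> [-318.9 -230.6 -100.7] spin 0
(410, 130, 300) -> [-355.3 -282.3 -100.6] spin 0
(430, 70, 300) -> [-391.7 -334.1 -100.6] spin 0
(440, 10, 300) -> [-418.6 -388.6 -100.5] spin 0
(450, -50, 300, 183.5) -> [-445.4 -443.2 -100.5] spin -20.2
yaw -9.496043 resid 0.38348588
[array([551.0254222 , 494.75161624]), array([512.29790719, 259.2491405 ])] 238.66553269723352 [531.6616647  377.00037837]
mid [530.88687152 377.1299788 ]
side [552.4 491.3  89. ]
side [510.3 258.6  89. ]
side sherd [575.2 388.9   7. ]
side sherd [568.2 347.9   7. ]
```

Request:
carry_out:
  motion:
    - [0, -50, -15, -60, 0]
    - [0, -100, -33, -95, 0]
    - [0, -150, -52, -100, 0]
    - [0, -190, -81, -100, 0]
    - [0, -236, -130, -100, 0]
    - [0, -282, -179, -100, -4]
    - [0, -319, -230, -100, -8]
    - [0, -355, -282, -100, -12]
    - [0, -392, -334, -100, -16]
    - [0, -418, -388, -100, -20]

```text
time: 1.4
tool_pos: [438.3, 17.8, 299.3]
tcp_rot: [-3.141, -0.001, -3.082]
contact_force: [1.3, -0.2, 0.5]
grip_width: 92.0
```

```bash
python3 - <<'E'
from h import *
plan([(455,-50,300,183.5),(470,-100,290),(480,-150,260),(484,-190,250,183.5)])
E
```

```text
at [438.3  17.8 299.3] yaw -176.58 tilt 0.06 t 1.4 F [ 1.3 -0.2  0.5] w 92.0
(455, -50, 300, 183.5) -> [-12.6 -68.7  -0.7] spin -0.1
(470, -100, 290) -> [ -24.6 -119.5    9.4] spin 0
(480, -150, 260) -> [ -31.7 -170.    39.4] spin 0
(484, -190, 250, 183.5) -> [ -33.3 -210.1   49.4] spin -0.1
```

Request:
carry_out:
  motion:
    - [0, -12, -60, 0, 0]
    - [0, -24, -119, 9, 0]
    - [0, -31, -170, 39, 0]
    - [0, -33, -210, 49, 0]
    - [0, -33, -210, 49, 0]
    - [0, -33, -210, 49, 0]

```text
time: 2.15
tool_pos: [483.6, -189.3, 250.5]
tcp_rot: [-3.141, -0.001, -3.082]
contact_force: [-0.1, 0.3, 0.5]
grip_width: 92.2
```

```bash
python3 - <<'E'
from h import *
cap('wrist','wrist1');plan([])
E
```

```text
at [ 483.8 -189.   250.8] yaw -176.54 tilt 0.04 t 2.2 F [0.6 1.1 0.3] w 91.6
```

View pics/wrist1.png

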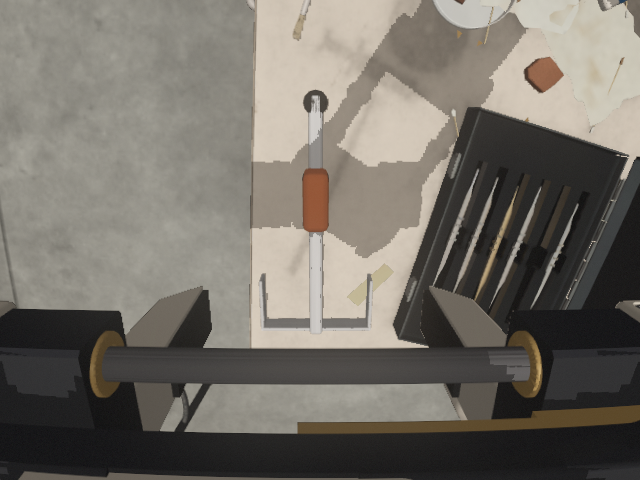

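```bash
python3 - <<'E'
from h import *
c=load('wrist1')
hsv=cv2.cvtColor(c['color'],cv2.COLOR_RGB2HSV)
m=((hsv[...,0]<14)&(hsv[...,1]>120)).astype(np.uint8)
n,l,s,ce=cv2.connectedComponentsWithStats(m)
for i in range(1,n):
    if s[i,4]>500:print(s[i],ce[i],onz(c,*ce[i],48).round(1))
for uv,z in [((315.5,200),48),((302.5,170),48),((328.5,170),48),((302.5,231),48),((328.5,231),48),((316,110),34),((316,326),34),((260,328),24),((372,328),24),((263,274),24),((370,275),24)]:
    print(uv,onz(c,*uv,z).round(1))
t=load('top0');print(proj(t,onz(c,316,326,34)))
E
```

```text
[528  58  35  34 742] [544.1671159   73.28975741] [352.6  11.4  48. ]
[ 303  169   26   63 1544] [315.24870466 199.83743523] [ 484.4 -191.1   48. ]
(315.5, 200) [ 484.6 -190.9   48. ]
(302.5, 170) [ 456.3 -204.9   48. ]
(328.5, 170) [ 454.8 -180.3   48. ]
(302.5, 231) [ 516.6 -201.9   48. ]
(328.5, 231) [ 515.1 -176.2   48. ]
(316, 110) [ 400.7 -195.4   34. ]
(316, 326) [ 630.  -181.7   34. ]
(260, 328) [ 642.2 -245.2   24. ]
(372, 328) [ 634.6 -117.2   24. ]
(263, 274) [ 575.2 -242.9   24. ]
(370, 275) [ 569.4 -126.2   24. ]
[481.28432566 202.63675957]
```

Request:
carry_out:
  motion:
    - [0, -1, -2, 50, 0]
    - [0, -1, -2, 105, 0]
    - [0, -1, -2, 160, 0]
    - [0, -1, -2, 205, 0]
    - [0, -1, -2, 230, 0]
    - [0, -1, -2, 241, 0]
    - [0, -1, -2, 241, 0]

```text
time: 3.08
tool_pos: [485.2, -190.5, 10.3]
tcp_rot: [-3.141, 0.0, -3.08]
contact_force: [0.0, -1.3, 0.2]
grip_width: 92.1
```

Request:
carry_out:
  motion:
    - [0.4, 0, 0, 0, 0]
    - [0.7, 0, 0, 0, 0]
    - [1, 0, 0, 0, 0]
    - [1, 0, 0, 0, 0]
    - [1, 0, 0, 0, 0]
    - [1, 0, 0, 0, 0]

```text
time: 3.82
tool_pos: [485.2, -190.5, 10.2]
tcp_rot: [-3.141, 0.0, -3.08]
contact_force: [0.5, 0.1, -0.7]
grip_width: 36.2
```

```bash
python3 - <<'E'
from h import *
plan([])
c=cap('top','top2')
cv2.imwrite('pics/top2c.png',cv2.resize(c['color'][185:335,400:540,::-1],None,fx=4,fy=4,interpolation=cv2.INTER_CUBIC))
E
```

```text
at [ 485.2 -190.5   10.2] yaw -176.49 tilt 0.04 t 3.825 F [ 0.5  0.1 -0.7] w 36.2
```

View pics/top2c.png

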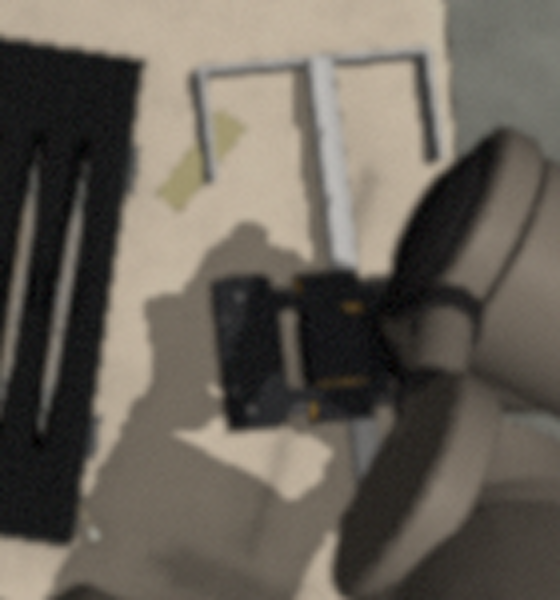

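Request:
carry_out:
  motion:
    - [1, 0, 0, 0, 0]
    - [1, 0, 0, 0, 0]
    - [1, 0, 0, 0, 0]
    - [1, 0, 0, 0, 0]

```text
time: 4.38
tool_pos: [485.1, -190.4, 10.2]
tcp_rot: [-3.141, -0.0, -3.08]
contact_force: [-0.1, 0.9, 0.6]
grip_width: 23.8
```

Request:
carry_out:
  motion:
    - [1, 0, 0, -15, 0]
    - [1, 0, 0, -45, 0]
    - [1, 0, 0, -90, 0]
    - [1, 0, 0, -140, 0]
    - [1, 0, 0, -190, 0]
    - [1, 0, 0, -235, 0]
    - [1, 0, 0, -260, 0]
    - [1, 0, 0, -265, 0]
    - [1, 0, 0, -265, 0]

```text
time: 5.5
tool_pos: [484.7, -190.0, 274.6]
tcp_rot: [-3.142, -0.001, -3.08]
contact_force: [0.0, -0.4, -3.3]
grip_width: 23.9
```

```bash
python3 - <<'E'
from h import *
a=np.array([485,-190,275.]);b=np.array([329,409,275.])
plan([tuple((a+(b-a)*k/14).round(1))+(183.5-13*k/14,) for k in range(1,15)])
c=cap('side','side3')
cv2.imwrite('pics/side3c.png',c['color'][:,:,::-1])
E
```

```text
at [ 484.7 -190.   274.6] yaw -176.49 tilt 0.06 t 5.5 F [ 0.  -0.4 -3.3] w 23.9
(np.float64(473.9), np.float64(-147.2), np.float64(275.0), 182.57142857142858) -> [ 8.1 43.4 -0.4] spin 0.9
(np.float64(462.7), np.float64(-104.4), np.float64(275.0), 181.64285714285714) -> [16.7 86.8 -0.4] spin 1.9
(np.float64(451.6), np.float64(-61.6), np.float64(275.0), 180.71428571428572) -> [ 25.1 130.2  -0.4] spin 2.8
(np.float64(440.4), np.float64(-18.9), np.float64(275.0), 179.78571428571428) -> [ 33.7 173.5  -0.4] spin 3.7
(np.float64(429.3), np.float64(23.9), np.float64(275.0), 178.85714285714286) -> [ 42.2 216.9  -0.4] spin 4.7
(np.float64(418.1), np.float64(66.7), np.float64(275.0), 177.92857142857142) -> [ 50.7 260.3  -0.4] spin 5.6
(np.float64(407.0), np.float64(109.5), np.float64(275.0), 177.0) -> [ 5.920e+01  3.037e+02 -3.000e-01] spin 6.5
(np.float64(395.9), np.float64(152.3), np.float64(275.0), 176.07142857142858) -> [ 6.760e+01  3.471e+02 -3.000e-01] spin 7.4
(np.float64(384.7), np.float64(195.1), np.float64(275.0), 175.14285714285714) -> [ 7.620e+01  3.905e+02 -3.000e-01] spin 8.4
(np.float64(373.6), np.float64(237.9), np.float64(275.0), 174.21428571428572) -> [ 8.470e+01  4.339e+02 -3.000e-01] spin 9.3
(np.float64(362.4), np.float64(280.6), np.float64(275.0), 173.28571428571428) -> [ 9.320e+01  4.772e+02 -3.000e-01] spin 10.2
(np.float64(351.3), np.float64(323.4), np.float64(275.0), 172.35714285714286) -> [ 1.017e+02  5.206e+02 -3.000e-01] spin 11.2
(np.float64(340.1), np.float64(366.2), np.float64(275.0), 171.42857142857142) -> [ 1.102e+02  5.641e+02 -3.000e-01] spin 12.1
(np.float64(329.0), np.float64(409.0), np.float64(275.0), 170.5) -> [ 1.187e+02  6.075e+02 -3.000e-01] spin 13.0
```

View pics/side3.png

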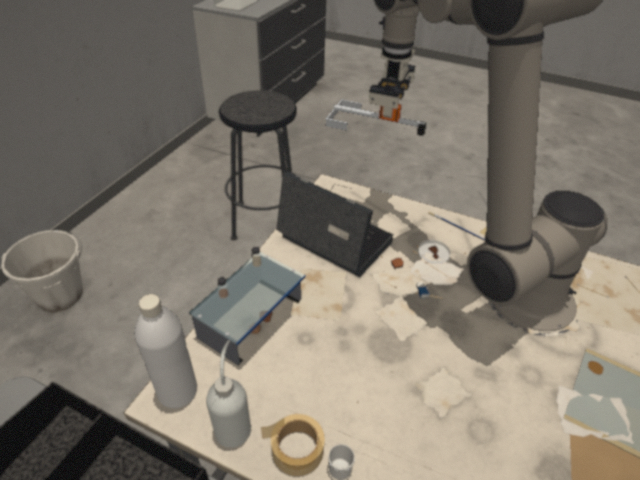

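The picture shows the scoop held level at about (390,110), well above the case lid. I'm carrying it over.

Request:
carry_out:
  motion:
    - [1, 4, 20, 0, 0]
    - [1, 12, 60, 0, 1]
    - [1, 20, 105, 0, 2]
    - [1, 29, 150, 0, 3]
    - [1, 38, 195, 0, 4]
    - [1, 47, 240, 0, 5]
    - [1, 56, 285, 0, 6]
    - [1, 65, 330, 0, 7]
    - [1, 73, 370, 0, 8]
    - [1, 78, 400, 0, 9]

```text
time: 6.8
tool_pos: [380.0, 206.4, 273.6]
tcp_rot: [-3.142, -0.004, 3.047]
contact_force: [0.4, 0.3, -2.6]
grip_width: 23.6
```

```bash
python3 - <<'E'
from h import *
plan([(373.6,237.9,275,174.2),(351.3,323.4,275,172.4),(340,366,275,171.4),(329,409,275,170.5)])
E
```

```text
at [380.  206.4 273.6] yaw 174.58 tilt 0.23 t 6.8 F [ 0.4  0.3 -2.6] w 23.6
(373.6, 237.9, 275, 174.2) -> [ 9.3 30.8 -1.4] spin 0.4
(351.3, 323.4, 275, 172.4) -> [ 39.6 113.8  -1.3] spin 2.2
(340, 366, 275, 171.4) -> [ 54.9 155.1  -1.2] spin 3.2
(329, 409, 275, 170.5) -> [ 69.9 196.9  -1.2] spin 4.1
```

Request:
carry_out:
  motion:
    - [1, 14, 40, 0, 1]
    - [1, 28, 80, 0, 2]
    - [1, 42, 120, 0, 3]
    - [1, 56, 160, 0, 3.5]
    - [1, 66, 187, 0, 4]
    - [1, 70, 197, 0, 4]
    - [1, 70, 197, 0, 4]

```text
time: 7.68
tool_pos: [328.1, 409.0, 273.2]
tcp_rot: [-3.14, -0.005, 2.978]
contact_force: [0.0, 0.1, -3.3]
grip_width: 24.0
```

```bash
python3 - <<'E'
from h import *
plan([(329,409,275,170.5),(329,409,100,170.5)])
c=cap('top','top4');cv2.imwrite('pics/top4c.png',cv2.resize(c['color'][160:400,100:400,::-1],None,fx=2.5,fy=2.5,interpolation=cv2.INTER_CUBIC))
E
```

```text
at [328.1 409.  273.2] yaw 170.65 tilt 0.3 t 7.675 F [ 0.   0.1 -3.3] w 24.0
(329, 409, 275, 170.5) -> [-0.9  0.2 -1.8] spin 0.2
(329, 409, 100, 170.5) -> [ -1.7   0.5 173.2] spin 0.2
```

View pics/top4c.png

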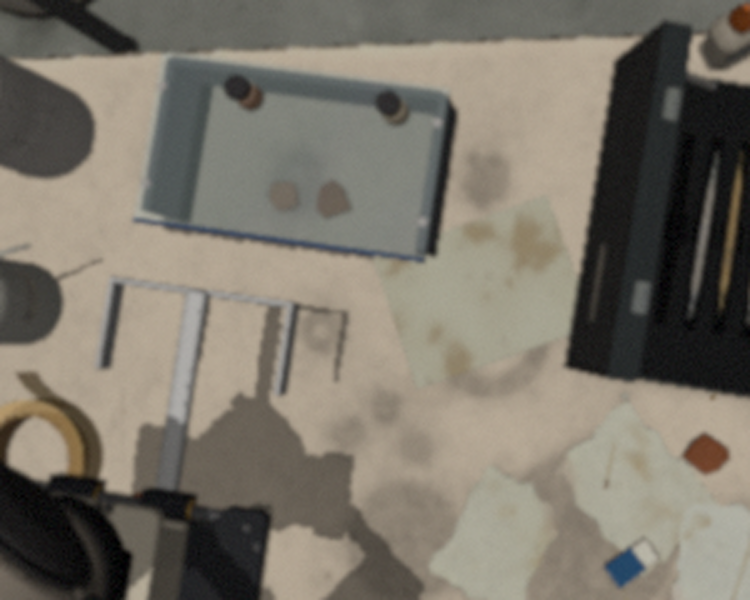

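```bash
python3 - <<'E'
from h import *
t=load('top4');s=load('side3')
a=ray(t,140.5,264.5);b=ray(s,225,344)
A=np.stack([a[1],-b[1]],1);k=np.linalg.lstsq(A,b[0]-a[0],rcond=None)[0]
print(a[0]+a[1]*k[0],b[0]+b[1]*k[1])
E
```

```text
[515.22040649 510.14826186 119.15233228] [551.86148039 526.66093806 127.90581387]
```

Request:
carry_out:
  motion:
    - [1, -1, 0, 20, 0]
    - [1, -1, 0, 65, 0]
    - [1, -1, 0, 110, 0]
    - [1, -2, 0, 155, 0]
    - [1, -2, 0, 195, 0]
    - [1, -2, 0, 220, 0]
    - [1, -2, 0, 230, 0]
    - [1, -2, 0, 230, 0]
    - [1, -2, 0, 230, 0]

```text
time: 8.85
tool_pos: [330.3, 408.3, 44.7]
tcp_rot: [3.141, -0.003, 2.977]
contact_force: [0.2, 1.0, -2.3]
grip_width: 23.9
```

```bash
python3 - <<'E'
from h import *
plan([])
c=cap('top','top5');cv2.imwrite('pics/top5c.png',cv2.resize(c['color'][170:320,130:310,::-1],None,fx=4,fy=4,interpolation=cv2.INTER_CUBIC))
c=cap('side','side5');cv2.imwrite('pics/side5c.png',cv2.resize(c['color'][220:380,160:360,::-1],None,fx=3.8,fy=3.7,interpolation=cv2.INTER_CUBIC))
E
```

```text
at [330.3 408.3  44.7] yaw 170.58 tilt 0.17 t 8.85 F [ 0.2  1.  -2.3] w 23.9
```

View pics/top5c.png

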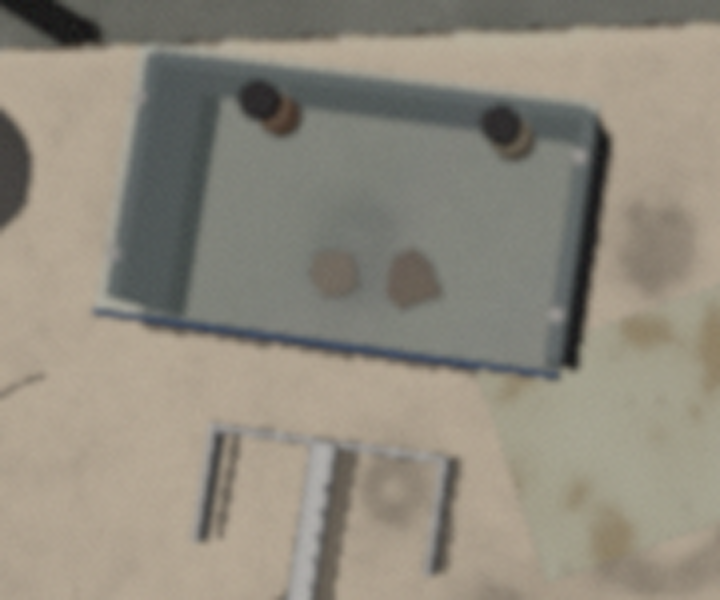

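View pics/side5c.png

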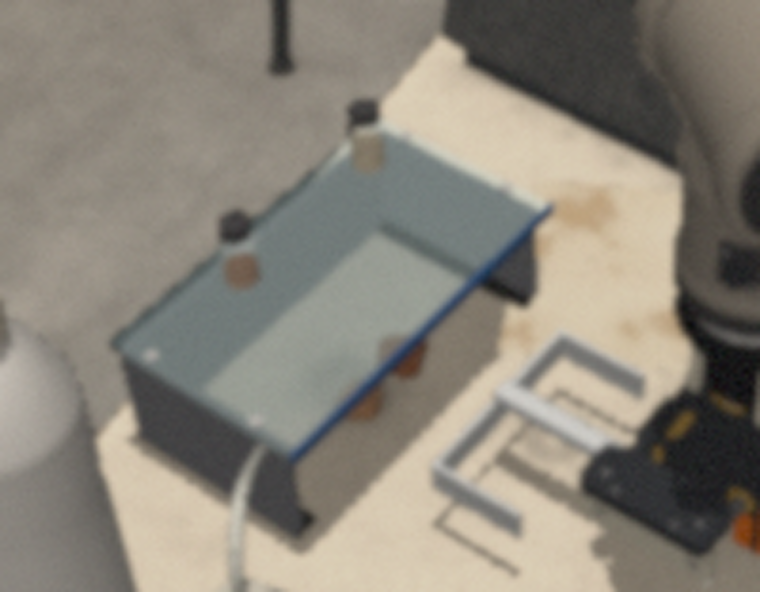

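```bash
python3 - <<'E'
from h import *
c=load('top5')
q=lambda x,y:((x+.5)/4-.5+130,(y+.5)/4-.5+170)
x=np.array([np.cos(np.radians(-9.5)),np.sin(np.radians(-9.5))]);y=np.array([-x[1],x[0]])
for n,a,z in [('L',(213,428),58.5),('R',(455,457),58.5),('s',(334,273),10),('s',(412,279),10),('e',(95,313),89),('e',(559,375),89)]:
    p=onz(c,*q(*a),z)[:2];d=p-[531.3,376.5];print(n,p.round(1),'riser',round(d@x,1),round(d@y,1))
d=np.array([330.3,408.3])-[531.3,376.5];print(d@x,d@y)
E
```

```text
L [492.4 442.2] riser -49.2 58.3
R [474.2 316.7] riser -46.4 -68.4
s [576.4 389.3] riser 42.4 20.1
s [571.8 347. ] riser 44.9 -22.4
e [550.5 494.4] riser -0.6 119.4
e [512.3 258.9] riser 0.7 -119.1
-203.49191977535304 -1.8106866491122289
```

Request:
carry_out:
  motion:
    - [1, -5, 4, 0, 0]
    - [1, -20, 4, 0, 0]
    - [1, -40, 4, 0, 0]
    - [1, -60, 4, 0, 0]
    - [1, -80, 4, 0, 0]
    - [1, -100, 4, 0, 0]
    - [1, -118, 4, 0, 0]
    - [1, -130, 4, 0, 0]
    - [1, -135, 4, 0, 0]
    - [1, -135, 4, 0, 0]

```text
time: 10.2
tool_pos: [463.8, 390.3, 44.0]
tcp_rot: [-3.142, -0.003, 2.977]
contact_force: [0.0, 0.6, -2.2]
grip_width: 24.2
```

```bash
python3 - <<'E'
from h import *
plan([])
c=cap('top','top6');cv2.imwrite('pics/top6c.png',cv2.resize(c['color'][170:320,130:310,::-1],None,fx=4,fy=4,interpolation=cv2.INTER_CUBIC))
c=cap('side','side6');cv2.imwrite('pics/side6c.png',cv2.resize(c['color'][220:380,160:360,::-1],None,fx=3.8,fy=3.7,interpolation=cv2.INTER_CUBIC))
E
```

```text
at [463.8 390.3  44. ] yaw 170.59 tilt 0.2 t 10.2 F [ 0.   0.6 -2.2] w 24.2
```

View pics/top6c.png

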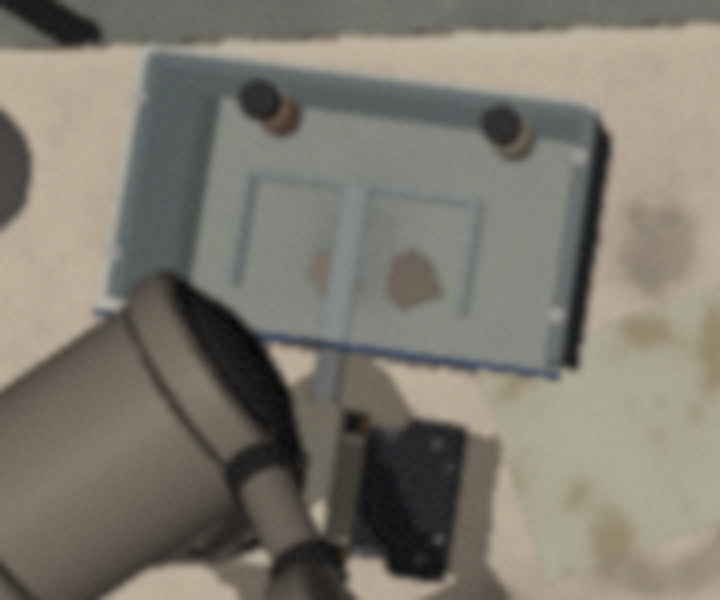

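View pics/side6c.png

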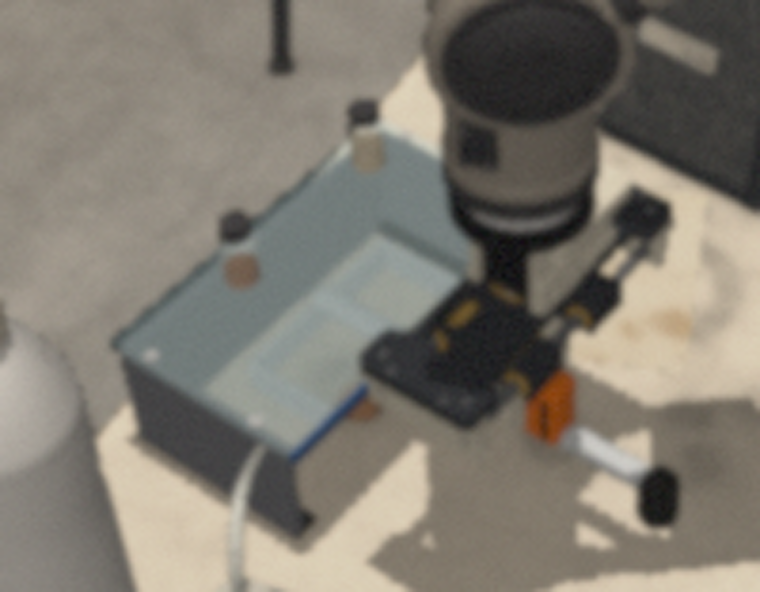

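Request:
carry_out:
  motion:
    - [1, 0, 0, 8, 0]
    - [1, 0, 0, 16, 0]
    - [1, 0, 0, 24, 0]
    - [1, 0, 0, 30, 0]
    - [1, 0, 0, 33, 0]
    - [1, 0, 0, 34, 0]
    - [1, 0, 0, 34, 0]

```text
time: 11.18
tool_pos: [463.3, 390.5, 10.4]
tcp_rot: [3.141, -0.003, 2.978]
contact_force: [-0.7, -0.4, -1.2]
grip_width: 24.2
```

```bash
python3 - <<'E'
from h import *
plan([])
c=cap('top','top7');cv2.imwrite('pics/top7c.png',cv2.resize(c['color'][170:320,130:310,::-1],None,fx=4,fy=4,interpolation=cv2.INTER_CUBIC))
E
```

```text
at [463.3 390.5  10.4] yaw 170.62 tilt 0.18 t 11.175 F [-0.7 -0.4 -1.2] w 24.2
```

View pics/top7c.png

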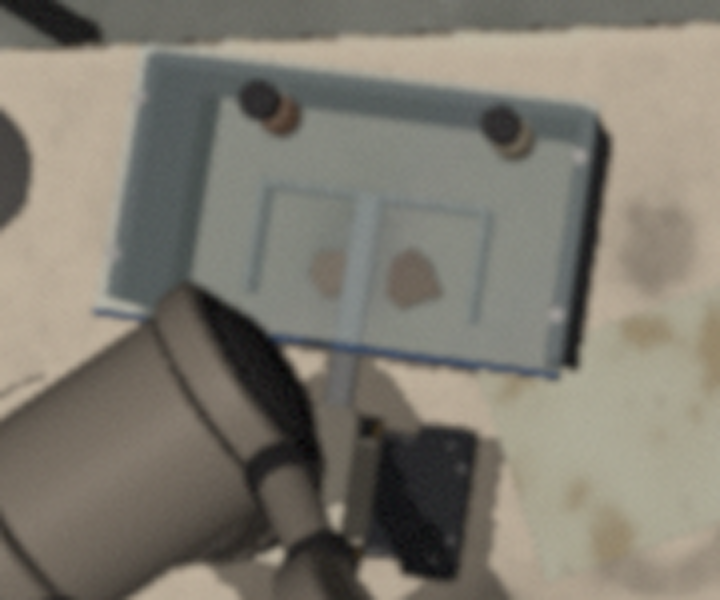

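Request:
carry_out:
  motion:
    - [1, 3, 0, 0.3, 0]
    - [1, 9, 0, 0.3, 0]
    - [1, 16, 0, 0.3, 0]
    - [1, 23, 0, 0.3, 0]
    - [1, 30, 0, 0.3, 0]
    - [1, 37, 0, 0.3, 0]
    - [1, 44, 0, 0.3, 0]
    - [1, 51, 0, 0.3, 0]
    - [1, 56, 0, 0.3, 0]
    - [1, 58, 0, 0.3, 0]

```text
time: 12.48
tool_pos: [405.8, 400.0, 10.4]
tcp_rot: [3.141, -0.003, 2.978]
contact_force: [0.2, 0.5, -0.9]
grip_width: 23.9
```

```bash
python3 - <<'E'
from h import *
plan([])
c=cap('top','top8');cv2.imwrite('pics/top8c.png',cv2.resize(c['color'][170:320,130:310,::-1],None,fx=4,fy=4,interpolation=cv2.INTER_CUBIC))
E
```

```text
at [405.8 400.   10.4] yaw 170.63 tilt 0.18 t 12.475 F [ 0.2  0.5 -0.9] w 23.9
```

View pics/top8c.png

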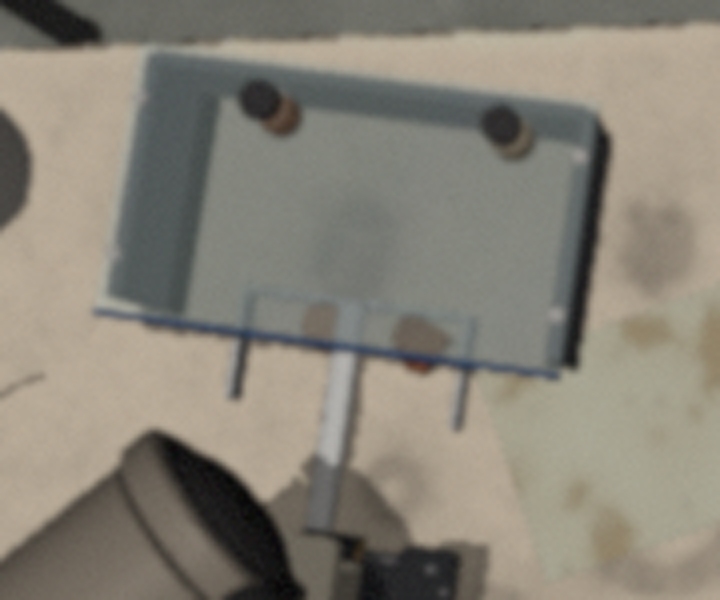

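Request:
carry_out:
  motion:
    - [1, 3, 0, 0.2, 0]
    - [1, 9, 0, 0.2, 0]
    - [1, 16, 0, 0.2, 0]
    - [1, 23, 0, 0.2, 0]
    - [1, 30, 0, 0.2, 0]
    - [1, 37, 0, 0.2, 0]
    - [1, 44, 0, 0.2, 0]
    - [1, 51, 0, 0.2, 0]
    - [1, 56, 0, 0.2, 0]
    - [1, 59, 0, 0.2, 0]

```text
time: 13.78
tool_pos: [347.1, 409.7, 10.3]
tcp_rot: [3.142, -0.004, 2.978]
contact_force: [2.0, -0.7, -1.1]
grip_width: 24.2
```

```bash
python3 - <<'E'
from h import *
plan([])
c=cap('top','top9');cv2.imwrite('pics/top9c.png',cv2.resize(c['color'][170:320,130:310,::-1],None,fx=4,fy=4,interpolation=cv2.INTER_CUBIC))
E
```

```text
at [347.1 409.7  10.3] yaw 170.64 tilt 0.2 t 13.775 F [ 2.  -0.7 -1.1] w 24.2
```

View pics/top9c.png

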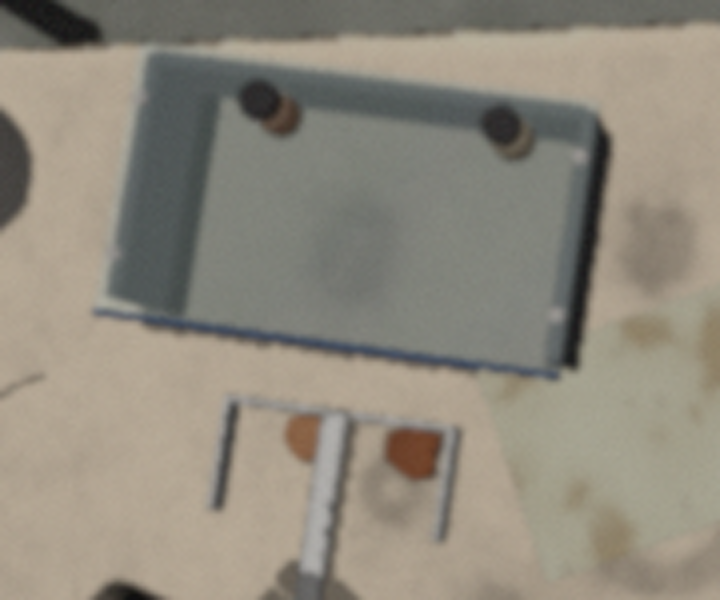

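Request:
carry_out:
  motion:
    - [1, 0, 0, 0.4, 0]
    - [1, 0, 0, 0.4, 0]
    - [0.7, 0, 0, 0.4, 0]
    - [0.5, 0, 0, 0.4, 0]
    - [0.2, 0, 0, 0.4, 0]
    - [0, 0, 0, 0.4, 0]
    - [0, 0, 0, 0.4, 0]
    - [0, 0, 0, 0.4, 0]

```text
time: 14.82
tool_pos: [346.8, 409.7, 9.9]
tcp_rot: [-3.142, -0.004, 2.978]
contact_force: [0.6, 0.2, 0.2]
grip_width: 72.7
```

Request:
carry_out:
  motion:
    - [0, 0, 0, 0, 0]
    - [0, 0, 0, 0, 0]
    - [0, 0, 0, -10, 0]
    - [0, 0, 0, -30, 0]
    - [0, 0, 0, -60, 0]
    - [0, 0, 0, -100, 0]
    - [0, 0, 0, -150, 0]
    - [0, 0, 0, -190, 0]
    - [0, 0, 0, -210, 0]
    - [0, 0, 0, -210, 0]

```text
time: 16.08
tool_pos: [348.1, 410.1, 222.0]
tcp_rot: [3.138, -0.001, 2.978]
contact_force: [0.4, -0.0, -0.2]
grip_width: 91.7
```

```bash
python3 - <<'E'
from h import *
plan([])
c=cap('top','top10');cv2.imwrite('pics/top10c.png',cv2.resize(c['color'][170:320,130:310,::-1],None,fx=4,fy=4,interpolation=cv2.INTER_CUBIC))
c=cap('side','side10');cv2.imwrite('pics/side10c.png',cv2.resize(c['color'][220:380,160:360,::-1],None,fx=3.8,fy=3.7,interpolation=cv2.INTER_CUBIC))
cap('wrist','wrist10')
E
```

```text
at [348.1 410.1 222. ] yaw 170.65 tilt 0.2 t 16.075 F [ 0.4 -0.  -0.2] w 91.7
```

View pics/top10c.png

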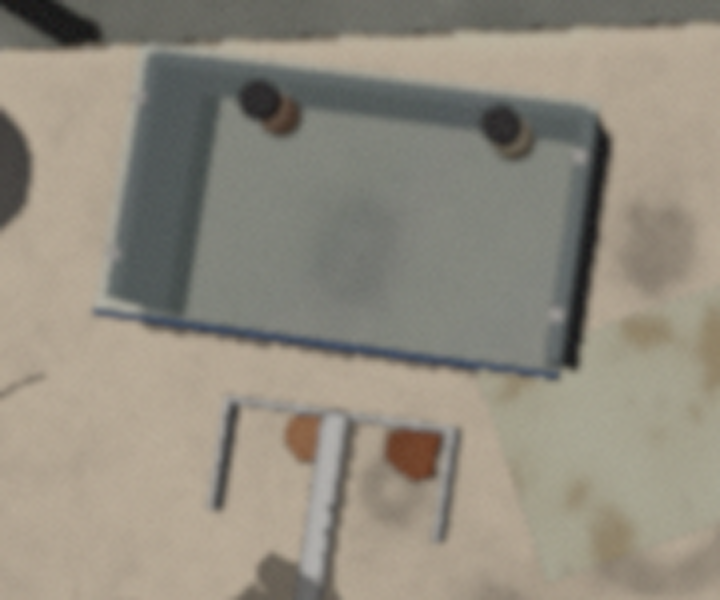

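View pics/side10c.png

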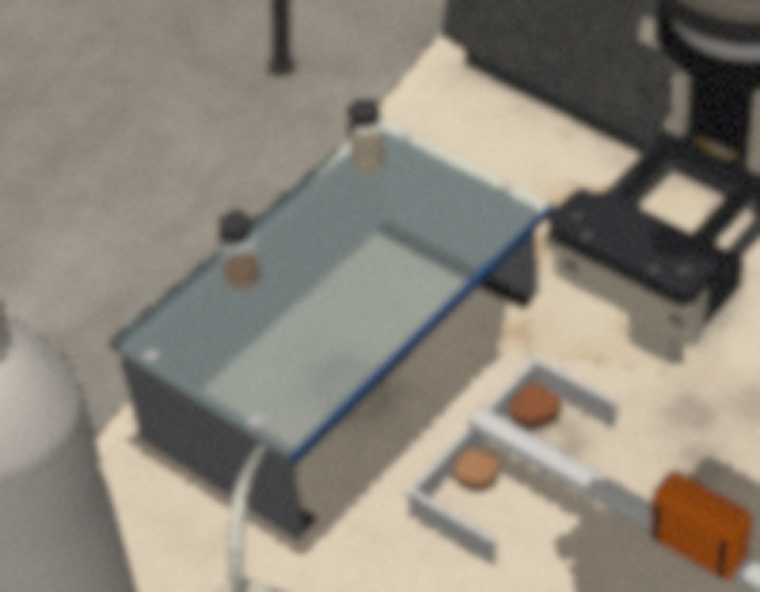

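View pics/wrist10.png

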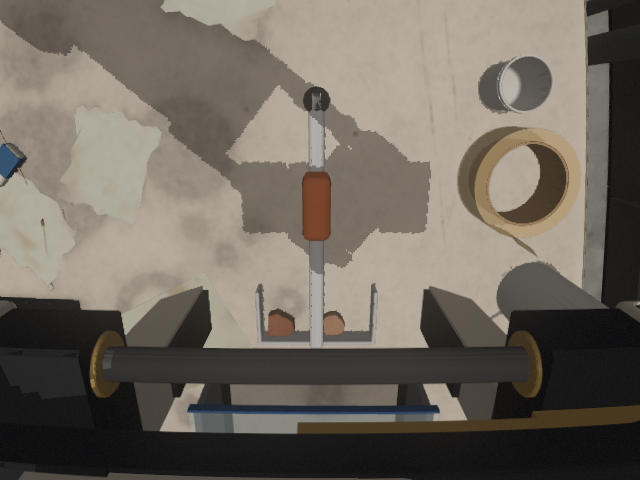

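Both sherds lie in the pan in front of the riser: side crop (477,466) and (535,404), wrist (333,322) and (281,322). The scoop stands flat, the vials haven't moved, and the robot is clear, so I'm handing in.

```bash
python3 -c "
from plant import bot
print(bot.close_job())"
```

```text
the job is handed in; nothing more can be done
None
```

I drew both sherds out from under the riser and handed the job in at about 16 s of robot time (limit 48 s).

I took the scoop by its orange grip and carried it over the case lid. With its underside about 34 mm up, I passed the pan in under the riser's plate and set it down behind the sherds. I then drew both sherds out and released the scoop.

**Last checks:**
- **Sherds:** the top, side and wrist views show both lying inside the pan on the open table. The blade is roughly 30 mm in front of the riser's front edge.
- **Scoop:** it looks flat on the table, and the gripper let go cleanly.
- **Vials and riser:** they are at the same pixel positions as before.
- **Robot:** the tool is about 220 mm up, clear of everything. The wrist force readings after each move never went above about 3.5 N.

**Disagreements:** the pan position from the top camera differed by about 3 mm from the position worked out from the arm. That was well inside the clearances. No check failed.

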